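Lay the carton down in the gift box and shut the lid

ROBOT

A 6-joint arm with a two-finger parallel gripper is mounted at the origin on the work surface. World frame = base frame: x ahead of the robot, y to its left, z up, the work surface at z = 0. Lengths are in m, angles in rad, forces in N, time in s.
With the tool pointing down it reaches from about 0.275 to 1 m from the base axis. Payload 8.4 kg.
Tool frame: the origin (TCP) lies between the finger pads; the fingertips stand 22 mm ahead of it and the grasp point (between the pads) lies 3 mm ahead of it; z points along the fingers, y is the line along which they close (so a half turn about z gives the same grasp; the last joint's range is limited). The gripper opens to 85 mm and grips with 20 to 120 N. Pads are 22 mm wide; open, the fingers measure 114 mm over their backs; the gripper's body (76 mm by 85 mm) begins 54 mm behind the grasp point. The pads swing forward as they close: fully open they stand 13 mm farther back than shut.
Start: joints at [1.191, 0.353, 1.633, -0, 1.155, -0.002], TCP at [0.231, 0.581, 0.253] pointing down, gripper open.
Joint ranges: [-2.63, 2.63], [-0.92, 2.1], [0.06, 2.66], [-1.3, 4.44], [0, 2.69], [-3.02, 3.02]. Speed limits (rad/s): [2.22, 2.22, 2.79, 3.14, 3.14, 3.14].

INTERFACE

Orientations are given as a rotation vector (axis times angle).
In Python, from bench import readout, vision, job_done, nets gives the robot as it stands. The module is installed in compiled form; this text tells all that it offers.
- The arm moves only by the tool step_arm, never from a script. Its argument "steps" is a list of rows, each a list of 3 entries, a list of its own where there are three numbers: the shift along the tool's x, y, z each as a share of 50 cm, from -1 to 1, then the turn about the tool's z as a share of 180 degrees, from -1 to 1, then the closure, from 0 (fully open) to 1 (shut). A call has exactly 8 rows; each row is the pose to reach, as a shift and turn from the pose commanded when the call began, along the tool's axes at that moment, turning the shorter way round; what a row does not reach only later rows make up. A row lasts 1/10 s, in which the tool goes at most 50 mm and 8.59 degrees, less where a joint would pass 70% of its speed; a pose out of reach is approached as far as the arm can. A call with a number of a shift or a turn outside -1 to 1 is refused whole. A call with a gripper value outside its range is refused whole. The fingers move at their own pace and stop on an object; "grip_force" is the grip in N (left out, the last holds). Time passes only in rows, so rows that repeat a pose let the fingers close, or fill a call up. It gives the time, the measured TCP pose, the force, the opening and the grip force at its end, in the units of the state.
- readout.get_state(): the state, without advancing time (a new reading comes with each control period).
- vision.grab_frame(name): name is "scene" or "top" or "wrist"; returns a dict with "color" (400x640x3 uint8, red, green, blue), "z_map" (400x640 float32, m along the optical axis (not along the pixel's ray), 0 where there is no reading), "K" (3x3 intrinsics, pixels), "pose" (4x4, takes a point from camera to world coordinates). Camera axes: x right, y up, looking along -z (the intrinsics and any distortion apply to the point x, -y, -z); pixel columns grow to the right and rows downward; lengths in m; the calibration is good to about 2 mm. A picture is of the moment at which its call begins.
- job_done(): hands the job in; it is judged then, once.
Trained networks look in the newest picture that a camera, given by its name, has taken for a name from the list of things; names that differ only in an ending like _2 or _b are one class to them, and where a whole thing is asked for, a point or a joint stands for the part that bears it (a point fixed in the world has none). Each returns a list of dicts, best first, with "confidence" (0 to 1); they miss things now and then, are a little off and sometimes report something else, mostly with a low value. They report only what shows in the picture. A call takes as long as a camera call. They do not tell look-alikes from the thing itself.
- nets.search_frame(query, camera): "bbox" ([left, top, right, bottom] in pixels, round what is visible of it).
The state is a dict: "time": time; "joint_pos": joint angles; "joint_vel": joint speeds; "effort": joint torques, N m; "ee_pos": TCP position; "tcp_rot": TCP orientation; "ft_force": force on the tool from outside, world axes, zero at the start; "wrist_torque": the same for the moment, N m; "finger_gap": finger opening in m; "grasp_force": force on a finger pad.
Only numpy, scipy, OpenCV 4.12 (cv2) and the standard library are available. Lean on these libraries where they do the work, as an engineer would, in place of code of your own. Each camera call takes 0.05 s, during which the arm holds its last target. There are 200 camera calls.

TASK

The green carton is standing on end inside the open gift box. Push it over so that it lies flat on its broad side on the box floor, then push the lid over and press it fully shut. Only push: do not lift the carton, and leave everything else on the table where it stands.

Things in the scene. Friction and masses are not known exactly. Their poses are not given: they have to be found in the camera images.
- giftbox: Cream board gift box, fixed, lying across in front of the robot (yaw up to 0.3). Origin: centre of its underside, on the table. Own x: across, away from the robot; y: along it; z up. Outside 108 (x) by 328 (y) by 56 mm high, walls and floor 4 mm, inside 100 by 320 by 52 deep. An 18 mm high timber strip round its foot, in front (out to x = -68 mm) and at both ends (to y = +-182).
- carton_mid (a point): Centre of the green carton (yellow band, labels on its broad faces), loose, about 0.25 kg: 120 mm long (own z, up while it stands), 80 mm (own x, across the box), 40 mm thick (own y, along the box). Standing in the box its centre is 64 mm and its top 124 mm above the table; lying flat, its centre is at 24 mm.
- carton: The same green carton; origin: centre of its foot. It stands anywhere along the box, up to 110 mm from the box's middle, its x and y along the box's own within 0.08 rad. There is always room for it to fall along the box towards the box's middle (either way if it stands at the middle).
- lid (a joint): Lid angle, rad: 0 = shut flat on the rim, 1.57 = upright; 1.85 to 2.15 at the start (leaning back, away from the robot), stop at 2.3. The hinge line is the box's far top edge: giftbox x = 54 mm, z = 56 mm, along y. The hinge is stiff: the lid stays at any angle where it is left, and takes 1 to 3 N at its free edge to move, right down to shut.
- lid_edge (a point): Middle of the lid's free edge, 111 mm from the hinge line. The lid is a 5 mm cream board, 332 mm long (along the box's y), with a lip along the free edge that, when shut, hangs 11 mm below the lid's underside outside the front wall.
- orange_carton: Orange carton standing loose on the table, 80 by 40 by 120 mm high, as big as the green one; origin: centre of its underside. To be left alone.
- lotion: Pale bottle with grey cap, 56 mm across, 160 mm high; origin: centre of its underside. To be left alone.
- amber: Amber bottle with black cap, 56 mm across, 130 mm high; origin: centre of its underside. To be left alone.
- spool: Empty wooden ribbon spool standing on end, 64 mm across, 56 mm high; origin: centre of its underside. To be left alone.
- balm: Amber jar with a brass lid, 60 mm across, 55 mm high, by the right-hand (-y) end of the gift box; origin: centre of its underside. To be left alone.
- soap: Small white soap box lying in front of the gift box, 55 by 85 by 30 mm high; origin: centre of its underside. To be left alone.
- tape: Roll of brown tape lying in front of the gift box, 80 mm across, 30 mm high; origin: centre of its underside. To be left alone.
There are look-alikes about, which are no part of the job. Of the things like the carton, leave any that is blue or purple; of the rest the smaller one is meant.

How it is judged:
On the way, in this order (a step that is already met when the one before it is completed fails the run):
1. the green carton lies flat in the box while the lid is still open (angle between carton_mid's own z axis and vertical between 1.47 and 1.67 rad and z of carton_mid in the frame of giftbox below 0.032 m and x of carton_mid in the frame of giftbox between -0.05 and 0.05 m and y of carton_mid in the frame of giftbox between -0.16 and 0.16 m and linear speed of carton below 0.03 m/s and value of joint lid above 1.2 rad), for 0.2 s.
2. the lid is shut (value of joint lid below 0.05 rad), for 0.2 s.
At the end, for the whole second after the job is handed in: The green carton lies flat on a broad side inside the gift box (long axis level within 0.1 rad, its centre below 32 mm), at rest, and the lid is shut (under 0.05 rad, i.e. less than 6 mm at its free edge). The carton was laid flat before the lid was brought below 1.2 rad (angle between carton_mid's own z axis and vertical between 1.47 and 1.67 rad and z of carton_mid in the frame of giftbox below 0.032 m and x of carton_mid in the frame of giftbox between -0.05 and 0.05 m and y of carton_mid in the frame of giftbox between -0.16 and 0.16 m and value of joint lid below 0.05 rad and linear speed of carton below 0.02 m/s); the robot touches nothing.
It fails at once if the green carton is lifted (its centre more than 85 mm above the table, 21 mm higher than standing) (height (world z) of carton_mid above 0.085 m).
It fails at once if another thing on the table is moved more than 20 mm or knocked over (distance of any of orange_carton, lotion, amber, spool, balm, soap, tape from where it was at the start of the episode above 0.02 m).
It also fails if it takes over 50 s, if anything falls off the work surface, if the arm or the gripper's body presses on something with over 40 N, if the wrist force passes 120 N, or if a joint passes its speed limit or range.

## Working session

There is one attempt and no reset: what is moved stays moved. The work goes in short steps, Python scripts to look and compute and a tool call to move; the robot and the scene stay as the last step left them, time stands still between calls to the robot, and variables do not carry over. Pictures are saved under pics/ and viewed, at most 10 in all, crops included, and the job is handed in when it is done.

Besides the shell and the picture viewer there is one more tool, called after "Emit:" in YAML: its name, and indented under it one key for each argument. step_arm: Moves the arm, as the interface text tells. Its arguments: {"type":"object","properties":{"steps":{"type":"array"},"grip_force":{"type":"number"}},"required":["steps"]}

```bash
mkdir -p pics
cat > h.py <<'E'
import numpy as np, cv2
from bench import readout, vision, job_done, nets
def cloud(f):
    z=f["z_map"]; K=f["K"]; P=f["pose"]
    v,u=np.mgrid[0:z.shape[0],0:z.shape[1]]
    x=(u-K[0,2])/K[0,0]*z; y=(v-K[1,2])/K[1,1]*z
    p=np.stack([x,-y,-z,np.ones_like(z)],-1)@P.T
    p=p[...,:3]; p[z==0]=np.nan
    return p
def save(f,n): cv2.imwrite("pics/"+n,f["color"][...,::-1])
E
python3 - <<'E'
from h import *
s=readout.get_state(); print(s)
for c in ["scene","top"]:
    f=vision.grab_frame(c); save(f,c+"0.png"); np.savez(c+"0.npz",**f)
    print(c,f["K"].tolist(),f["pose"].round(3).tolist())
    p=cloud(f)
    for q in ["giftbox","carton","lid","orange_carton","lotion","amber","spool","balm","soap","tape"]:
        for d in nets.search_frame(q,c)[:3]:
            b=np.array(d["bbox"]).round().astype(int); cx,cy=(b[:2]+b[2:])//2
            print(q,round(d["confidence"],2),b.tolist(),p[min(cy,399),min(cx,639)].round(3))
E
```

```text
{'time': 0.0, 'joint_pos': array([ 1.19061271e+00,  3.53650221e-01,  1.63410785e+00, -3.72095109e-07,
        1.15518191e+00, -2.40831568e-03]), 'joint_vel': array([-1.18865486e-03,  2.73023242e-05,  2.62295142e-04,  5.11061585e-04,
        1.09466440e-03,  1.15009696e-03]), 'effort': array([-1.61737629e-03, -6.05244255e+01, -3.42066872e+01, -2.41900416e-04,
        9.39807971e-03,  5.01442616e-05]), 'ee_pos': array([0.23038076, 0.58053327, 0.2525716 ]), 'tcp_rot': array([-5.89837289e-01, -3.08546344e+00,  2.07771232e-03]), 'ft_force': array([-0.72535165, -0.31349639,  0.51896411]), 'wrist_torque': array([ 0.02517331,  0.00083748, -0.01113537]), 'grasp_force': 0.0, 'finger_gap': 0.0853568041000012}
scene [[448.11025893079693, 0.0, 320.85922184666657], [0.0, 448.11025893079693, 199.24093008347467], [0.0, 0.0, 1.0]] [[0.693, -0.547, 0.47, 1.23], [0.721, 0.538, -0.437, -0.676], [-0.014, 0.642, 0.767, 1.247], [0.0, 0.0, 0.0, 1.0]]
giftbox 0.84 [256, 183, 365, 258] [ 0.599 -0.136  0.157]
giftbox 0.64 [388, 116, 413, 151] [0.476 0.457 0.059]
carton 0.87 [350, 138, 389, 192] [0.539 0.202 0.
[... 998 characters left out ...]
ton 0.95 [212, 236, 249, 254] [0.373 0.244 0.119]
carton 0.75 [212, 175, 265, 213] [0.516 0.213 0.172]
carton 0.71 [309, 185, 326, 213] [ 0.507 -0.004  0.128]
lid 0.75 [286, 154, 404, 191] [ 0.587 -0.085  0.113]
lid 0.63 [460, 197, 488, 221] [ 0.486 -0.48   0.055]
orange_carton 0.8 [141, 197, 173, 227] [0.466 0.457 0.116]
lotion 0.75 [139, 160, 176, 184] [0.581 0.459 0.12 ]
amber 0.65 [461, 155, 486, 178] [ 0.611 -0.463  0.095]
amber 0.53 [284, 152, 403, 190] [ 0.59  -0.079  0.117]
spool 0.76 [462, 199, 486, 220] [ 0.486 -0.48   0.055]
balm 0.58 [403, 202, 428, 220] [ 0.478 -0.301  0.053]
soap 0.59 [287, 221, 315, 244] [0.411 0.045 0.028]
tape 0.78 [347, 234, 375, 259] [ 0.369 -0.143  0.003]
```

Run:
```python
import cv2
a=cv2.imread("pics/top0.png")[120:290,180:440]; cv2.imwrite("pics/topc.png",cv2.resize(a,None,fx=3,fy=3,interpolation=2))
b=cv2.imread("pics/scene0.png")[90:310,180:450]; cv2.imwrite("pics/scenec.png",cv2.resize(b,None,fx=2.7,fy=2.7,interpolation=2))
```

```text
(no output)
```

View pics/topc.png

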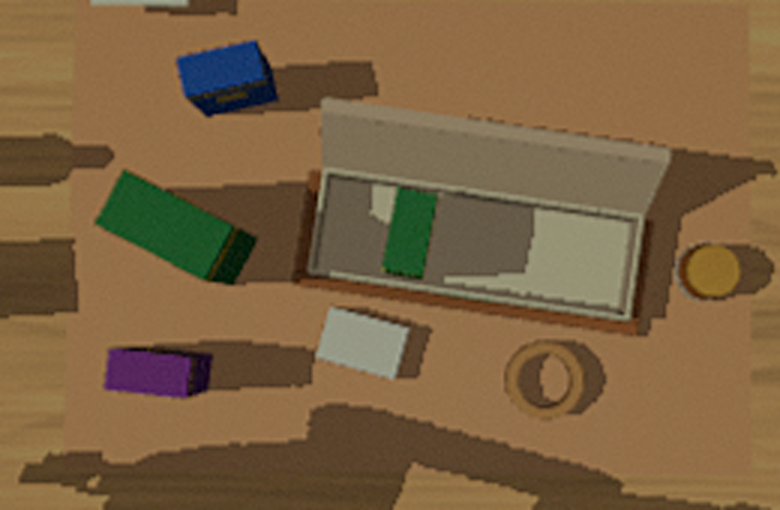

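View pics/scenec.png

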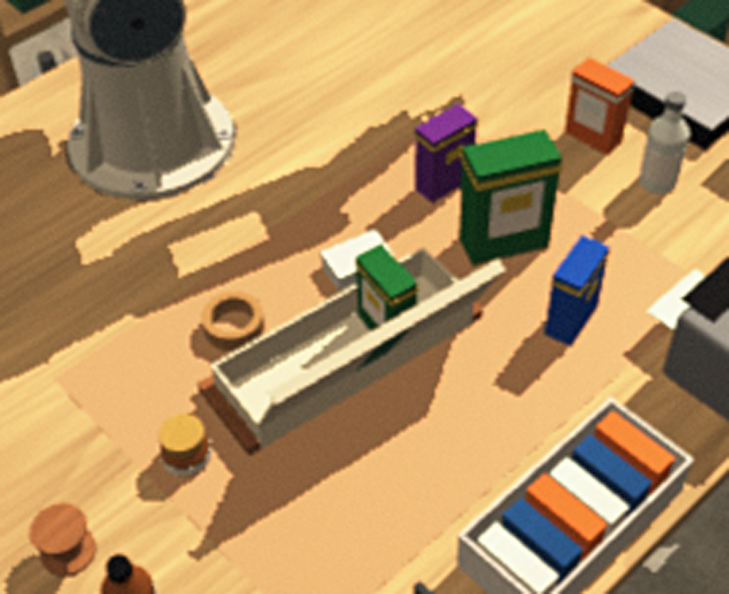

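Carton candidates in the top picture: the purple one (232,243), blue one (255,146), big green one outside the box (238,194) and small green one in the box (317,199). The crops confirm the last is the target: it is the smaller green one and stands in the box, on the +y side of the middle. It therefore has to fall towards -y. Next I fit the box, carton and lid.

Run:
```python
from h import *
for c in ["top","scene"]:
    f=dict(np.load(c+"0.npz")); p=cloud(f); q=p.reshape(-1,3); col=f["color"].reshape(-1,3).astype(int)
    reg=(q[:,0]>.38)&(q[:,0]<.72)&(q[:,1]<.13)&(q[:,1]>-.28)
    g=reg&(col[:,1]>col[:,0]+25)&(q[:,2]>.115)&(q[:,2]<.135)
    print(c,"carton top",g.sum(),q[g].mean(0).round(4),cv2.minAreaRect((q[g][:,:2]*1000).astype(np.float32)))
    r=reg&(q[:,2]>.050)&(q[:,2]<.061)&(col.min(1)>60)
    R=q[r][:,:2]; print("rim",r.sum(),cv2.minAreaRect((R*1000).astype(np.float32)))
    (cx,cy),(w,h),a=cv2.minAreaRect((R*1000).astype(np.float32))
    for yaw in [None]:
        yaw=np.deg2rad(a if abs(a)<45 else a-90)
        if w>h: yaw=yaw+np.pi/2 if yaw<-.8 else yaw
        print("yaw",yaw)
    ax=np.array([np.cos(yaw),np.sin(yaw)]); ay=np.array([-ax[1],ax[0]])
    d=q[:,:2]-np.array([cx,cy])/1000; X=d@ax; Y=d@ay
    L=(abs(Y)<.15)&(X>.03)&(X<.16)&(q[:,2]>.075)&(q[:,2]<.2)&(col[:,1]<col[:,0]+15)
    for lo in (-.15,-.1,-.05,0,.05,.1):
        m=L&(Y>lo)&(Y<lo+.05)
        if m.sum()>20: k=np.polyfit(q[m][:,2],X[m],1); print(lo,m.sum(),"lid angle",np.pi/2+np.arctan(k[0]),"X@56",np.polyval(k,.056),"max z",np.percentile(q[m][:,2],98), "Xmax",np.percentile(X[m],98))
```

```text
top carton top 363 [ 0.5134 -0.0015  0.1246] ((514.0485229492188, -1.3003215789794922), (38.67116928100586, 78.88719940185547), 79.70816802978516)
rim 464 ((510.28125, -67.32366943359375), (327.6351623535156, 114.06909942626953), 82.46464538574219)
yaw -0.1315167483241461
-0.15 341 lid angle 1.9558940115175805 X@56 0.05367658996235811 max z 0.16622109469568538 Xmax 0.10339248588231408
-0.1 337 lid angle 1.9515450778145282 X@56 0.054493995450915905 max z 0.16608054976133713 Xmax 0.10353939716982245
-0.05 343 lid angle 1.9550165405387263 X@56 0.05452420511008252 max z 0.16694138742147047 Xmax 0.10382418730576017
0 337 lid angle 1.9513560113680428 X@56 0.05514920764638194 max z 0.1667868496474194 Xmax 0.10411412533463234
0.05 342 lid angle 1.9545104464424432 X@56 0.054826546676130905 max z 0.16672539564625438 Xmax 0.1044578640883349
0.1 340 lid angle 1.9518022107606696 X@56 0.055798883085004594 max z 0.166540057698834 Xmax 0.10503889789065282
scene carton top 216 [ 0.5161 -0.0042  0.1228] ((515.3912353515625, -3.716827392578125), (41.11011505126953, 81.77022552490234), 78.3505859375)
rim 201 ((510.074951171875, -69.27824401855469), (329.8163146972656, 119.22955322265625), 81.96966552734375)
yaw -0.14015577658425413
-0.15 139 lid angle 1.887202972886072 X@56 0.06481447655433503 max z 0.165485377684429 Xmax 0.10468721499422103
-0.1 135 lid angle 1.8844534047023211 X@56 0.06502894805953888 max z 0.1657640011939009 Xmax 0.10468389682589374
-0.05 123 lid angle 1.8820878294530379 X@56 0.06514465220997046 max z 0.16432288660008462 Xmax 0.10495636769711697
0 124 lid angle 2.0258567319383975 X@56 0.0474162757440584 max z 0.1648358803575563 Xmax 0.10529109671565864
0.05 159 lid angle 2.182170128962251 X@56 0.024893328262830437 max z 0.1649424721290081 Xmax 0.10406903944954907
0.1 119 lid angle 1.8948198250208361 X@56 0.06342125312817777 max z 0.16496055837551651 Xmax 0.10599203139502907
```

Emit:
step_arm:
  steps:
    - [[-0.093,-0.076,0],-0.04,1]
    - [[-0.186,-0.152,0],-0.077,1]
    - [[-0.279,-0.228,0],-0.077,1]
    - [[-0.372,-0.304,0],-0.077,1]
    - [[-0.45,-0.37,0],-0.077,1]
    - [[-0.53,-0.435,0],-0.077,1]
    - [[-0.6,-0.49,0],-0.077,1]
    - [[-0.67,-0.55,0],-0.077,1]
  grip_force: 40

```text
time: 1.9
ee_pos: [0.4253, 0.2294, 0.2536]
tcp_rot: [0.213, 3.134, 0.001]
ft_force: [1.3, -0.1, 0.6]
finger_gap: -0.0
grasp_force: 0.0
```

Emit:
step_arm:
  steps:
    - [[-0.05,-0.07,0],0,1]
    - [[-0.1,-0.14,0],0,1]
    - [[-0.15,-0.2,0],0,1]
    - [[-0.204,-0.271,0],0,1]
    - [[-0.204,-0.271,0],0,1]
    - [[-0.204,-0.271,0],0,1]
    - [[-0.204,-0.271,0],0,1]
    - [[-0.204,-0.271,0],0,1]

```text
time: 2.7
ee_pos: [0.5067, 0.084, 0.2533]
tcp_rot: [-0.211, -3.134, -0.0]
ft_force: [-0.6, 0.2, 0.4]
finger_gap: 0.0002
grasp_force: 0.0
```

```bash
cat >> h.py <<'E'
C=np.array([.509,-.068]); YAW=-.136
def loc(p):
    c,s=np.cos(YAW),np.sin(YAW); d=np.asarray(p)[:2]-C
    return np.array([c*d[0]+s*d[1],-s*d[0]+c*d[1]])
E
python3 - <<'E'
from h import *
s=readout.get_state(); print(s["time"],s["ee_pos"],loc(s["ee_pos"]),s["tcp_rot"],s["ft_force"])
f=vision.grab_frame("top"); save(f,"t1.png"); f=vision.grab_frame("scene"); save(f,"s1.png")
a=cv2.imread("pics/s1.png")[90:270,220:430]; cv2.imwrite("pics/s1c.png",cv2.resize(a,None,fx=3,fy=3,interpolation=2))
E
```

```text
2.7 [0.50666855 0.08401061 0.25331441] [-0.0229197   0.15029088] [-2.11084758e-01 -3.13430293e+00 -2.37029236e-04] [-0.6311713   0.20319158  0.36439781]
```

View pics/s1c.png

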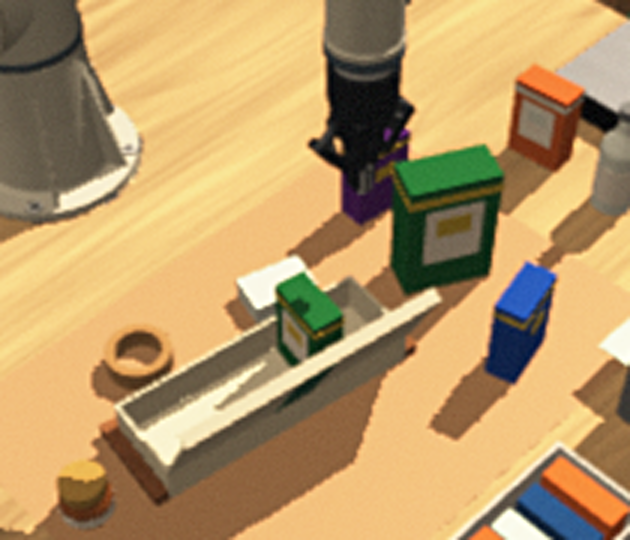

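The picture shows the shut gripper above and beyond the small green carton, at about (370,160), with the carton at (308,315) and the lid open behind it. I'm lowering behind the carton.

Emit:
step_arm:
  steps:
    - [[-0.04,-0.05,0],0,1]
    - [[-0.04,-0.05,0.05],0,1]
    - [[-0.04,-0.05,0.12],0,1]
    - [[-0.04,-0.05,0.19],0,1]
    - [[-0.04,-0.05,0.246],0,1]
    - [[-0.04,-0.05,0.246],0,1]
    - [[-0.04,-0.05,0.246],0,1]
    - [[-0.04,-0.05,0.246],0,1]

```text
time: 3.6
ee_pos: [0.5247, 0.056, 0.1319]
tcp_rot: [0.212, 3.132, 0.001]
ft_force: [0.9, -0.6, 0.6]
finger_gap: 0.0003
grasp_force: 0.0
```

Run:
```python
from h import *
s=readout.get_state(); print(s["time"],s["ee_pos"],loc(s["ee_pos"]),s["tcp_rot"],s["ft_force"])
```

```text
3.6 [0.52469819 0.05598158 0.1318974 ] [-0.00125633  0.12496514] [2.12223244e-01 3.13207503e+00 6.26659334e-04] [ 0.85356565 -0.64930856  0.57642368]
```

Emit:
step_arm:
  steps:
    - [[0,-0.016,0.004],0,1]
    - [[0,-0.03,0.004],0,1]
    - [[0,-0.045,0.004],0,1]
    - [[0,-0.06,0.004],0,1]
    - [[0,-0.073,0.004],0,1]
    - [[0,-0.086,0.004],0,1]
    - [[0,-0.1,0.004],0,1]
    - [[0,-0.11,0.004],0,1]

```text
time: 4.4
ee_pos: [0.516, 0.0004, 0.1282]
tcp_rot: [-0.214, -3.134, 0.0]
ft_force: [0.1, 0.2, 0.0]
finger_gap: -0.0002
grasp_force: 0.0
```

```bash
cat >> h.py <<'E'
def green(c="top"):
    f=vision.grab_frame(c); p=cloud(f).reshape(-1,3); col=f["color"].reshape(-1,3).astype(int)
    g=(col[:,1]>col[:,0]+20)&(p[:,0]>.4)&(p[:,0]<.62)&(p[:,1]<.1)&(p[:,1]>-.28)
    if g.sum()<5: print("none"); return f
    q=np.array([[*loc(x),x[2]] for x in p[g]])
    print(c,g.sum(),"lo",np.percentile(q,2,axis=0).round(3),"med",np.median(q,0).round(3),"hi",np.percentile(q,98,axis=0).round(3)); return f
def st():
    s=readout.get_state(); print(round(s["time"],2),s["ee_pos"].round(4),loc(s["ee_pos"]).round(4),s["ft_force"].round(1))
E
python3 - <<'E'
from h import *
st(); green("top"); green("scene")
E
```

```text
4.4 [5.160e-01 4.000e-04 1.282e-01] [-0.0023  0.0687] [0.1 0.2 0. ]
top 124 lo [-0.045  0.017  0.034] med [-0.037  0.04   0.123] hi [-0.025  0.081  0.131]
scene 257 lo [-0.042  0.011  0.087] med [0.006 0.029 0.122] hi [0.038 0.055 0.171]
```

Emit:
step_arm:
  steps:
    - [[0,-0.018,0],0,1]
    - [[0,-0.036,0],0,1]
    - [[0,-0.054,0],0,1]
    - [[0,-0.07,0],0,1]
    - [[0,-0.07,0],0,1]
    - [[0,-0.07,0],0,1]
    - [[0,-0.07,0],0,1]
    - [[0,-0.07,0],0,1]

```text
time: 5.3
ee_pos: [0.5115, -0.0334, 0.1283]
tcp_rot: [0.213, 3.134, 0.0]
ft_force: [-0.5, 0.6, 0.3]
finger_gap: 0.0003
grasp_force: 0.0
```

Run:
```python
from h import *
st(); green("top"); f=green("scene"); save(f,"s2.png")
a=cv2.imread("pics/s2.png")[90:270,220:430]; cv2.imwrite("pics/s2c.png",cv2.resize(a,None,fx=3,fy=3,interpolation=2))
```

```text
5.3 [ 0.5115 -0.0334  0.1283] [-0.0022  0.0346] [-0.5  0.6  0.3]
top 132 lo [-0.047 -0.051  0.022] med [-0.04   0.004  0.044] hi [-0.01   0.044  0.048]
scene 273 lo [-0.05  -0.077  0.02 ] med [-0.026  0.001  0.042] hi [0.01  0.044 0.048]
```

View pics/s2c.png

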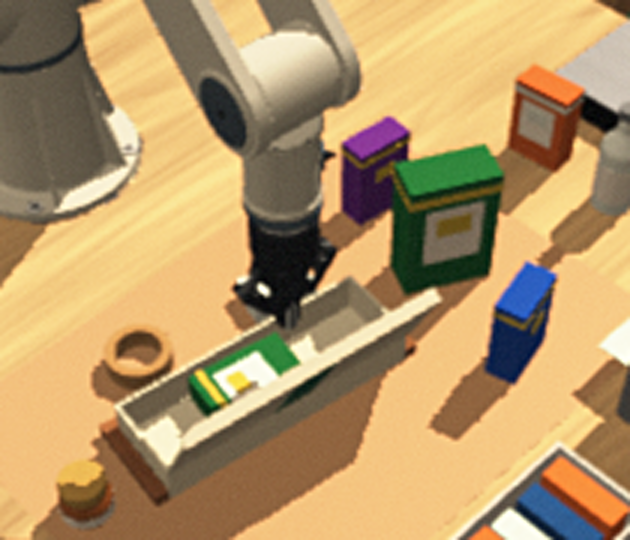

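The carton lies flat at (245,370), with its top face at z 44–48 mm and the lid still open. Next I go over the lid's edge to its back.

Emit:
step_arm:
  steps:
    - [[0,0,-0.09],0,1]
    - [[0,0,-0.18],0,1]
    - [[0,0,-0.24],0,1]
    - [[-0.08,-0.02,-0.24],0,1]
    - [[-0.16,-0.04,-0.24],0,1]
    - [[-0.24,-0.06,-0.24],0,1]
    - [[-0.31,-0.06,-0.24],0,1]
    - [[-0.31,-0.06,-0.24],0,1]

```text
time: 6.2
ee_pos: [0.6644, -0.0849, 0.2477]
tcp_rot: [0.214, 3.132, -0.0]
ft_force: [0.9, -0.1, -0.2]
finger_gap: 0.0
grasp_force: 0.0
```

Run:
```python
from h import *
st()
```

```text
6.2 [ 0.6644 -0.0849  0.2477] [0.1563 0.0043] [ 0.9 -0.1 -0.2]
```

Emit:
step_arm:
  steps:
    - [[0,0,0.08],0,1]
    - [[0,0,0.16],0,1]
    - [[0,0,0.19],0,1]
    - [[0.03,0,0.19],0,1]
    - [[0.06,0,0.19],0,1]
    - [[0.09,0,0.18],0,1]
    - [[0.12,0,0.17],0,1]
    - [[0.15,0,0.16],0,1]

```text
time: 7.0
ee_pos: [0.5862, -0.0739, 0.1694]
tcp_rot: [0.213, 3.133, -0.0]
ft_force: [1.4, -0.2, -1.4]
finger_gap: -0.0002
grasp_force: 0.7
```

```bash
cat >> h.py <<'E'
def lid():
    f=vision.grab_frame("scene"); p=cloud(f).reshape(-1,3); d=p[:,:2]-C
    c,s=np.cos(YAW),np.sin(YAW); X=c*d[:,0]+s*d[:,1]; Y=-s*d[:,0]+c*d[:,1]
    for lo in (-.14,.09):
        m=(Y>lo)&(Y<lo+.05)&(X>-.1)&(X<.13)&(p[:,2]>.06)&(p[:,2]<.18)
        q=np.c_[X,p[:,2]][m]; print("lid",lo,m.sum(),"X",np.percentile(q[:,0],[2,50,98]).round(3),"z",np.percentile(q[:,1],[2,50,98]).round(3)) if m.sum()>5 else print("lid none",lo)
    return f
E
python3 - <<'E'
from h import *
st(); lid()
E
```

```text
7.0 [ 0.5862 -0.0739  0.1694] [0.0773 0.0046] [ 1.4 -0.2 -1.4]
lid -0.14 331 X [0.052 0.062 0.068] z [0.063 0.129 0.173]
lid 0.09 270 X [0.054 0.063 0.068] z [0.066 0.133 0.173]
```

Emit:
step_arm:
  steps:
    - [[0.022,0,0],0,1]
    - [[0.046,0,0],0,1]
    - [[0.082,0,0.008],0,1]
    - [[0.107,0,0.019],0,1]
    - [[0.13,0,0.033],0,1]
    - [[0.152,0,0.05],0,1]
    - [[0.17,0,0.071],0,1]
    - [[0.17,0,0.071],0,1]

```text
time: 7.85
ee_pos: [0.4999, -0.0624, 0.1309]
tcp_rot: [-0.213, -3.13, -0.0]
ft_force: [0.4, 1.1, 0.2]
finger_gap: -0.0002
grasp_force: 0.0
```

Run:
```python
from h import *
st(); lid()
```

```text
7.85 [ 0.4999 -0.0624  0.1309] [-0.0098  0.0044] [0.4 1.1 0.2]
lid -0.14 523 X [-0.04   0.006  0.053] z [0.062 0.09  0.121]
lid 0.09 437 X [-0.038  0.007  0.053] z [0.062 0.092 0.122]
```

Emit:
step_arm:
  steps:
    - [[0.012,0,0.02],0,1]
    - [[0.022,0,0.042],0,1]
    - [[0.028,0,0.06],0,1]
    - [[0.032,0,0.076],0,1]
    - [[0.034,0,0.088],0,1]
    - [[0.034,0,0.094],0,1]
    - [[0.034,0,0.096],0,1]
    - [[0.034,0,0.096],0,1]

```text
time: 8.7
ee_pos: [0.4856, -0.0604, 0.0847]
tcp_rot: [-0.213, -3.134, 0.0]
ft_force: [-0.2, -0.1, 0.2]
finger_gap: -0.0001
grasp_force: 0.0
```

Run:
```python
from h import *
st(); lid()
```

```text
8.7 [ 0.4856 -0.0604  0.0847] [-0.0242  0.0044] [-0.2 -0.1  0.2]
lid -0.14 233 X [-0.06  -0.006  0.051] z [0.06  0.062 0.066]
lid 0.09 205 X [-0.059 -0.003  0.051] z [0.06  0.062 0.066]
```

Emit:
step_arm:
  steps:
    - [[0.02,0,0.002],0,1]
    - [[0.02,0,0.004],0,1]
    - [[0.02,0,0.006],0,1]
    - [[0.02,0,0.008],0,1]
    - [[0.02,0,0.009],0,1]
    - [[0.02,0,0.009],0,1]
    - [[0.02,0,0.009],0,1]
    - [[0.02,0,0.009],0,1]

```text
time: 9.55
ee_pos: [0.4741, -0.0588, 0.0825]
tcp_rot: [-0.213, -3.132, -0.0]
ft_force: [-14.7, 2.3, 43.0]
finger_gap: -0.0003
grasp_force: 21.8
```

Run:
```python
from h import *
st()
```

```text
9.55 [ 0.4741 -0.0588  0.0825] [-0.0358  0.0044] [-14.7   2.3  43. ]
```

Pressed firmly against the rim at 43 N with the tips at z 60.5 mm. Now I raise the arm clear.

Emit:
step_arm:
  steps:
    - [[0,0,-0.02],0,1]
    - [[0,0,-0.06],0,1]
    - [[0,0,-0.12],0,1]
    - [[0,0,-0.2],0,1]
    - [[0,0,-0.28],0,1]
    - [[0,0,-0.3],0,1]
    - [[0,0,-0.3],0,1]
    - [[0,0,-0.3],0,1]

```text
time: 10.35
ee_pos: [0.4749, -0.0589, 0.2293]
tcp_rot: [-0.213, -3.133, -0.0]
ft_force: [-0.4, 0.5, 0.2]
finger_gap: -0.0001
grasp_force: 0.0
```

Run:
```python
from h import *
st(); f=lid(); save(f,"s3.png"); p=cloud(f).reshape(-1,3); l=np.array([loc(x) for x in p])
m=(abs(l[:,0])<.05)&(abs(l[:,1])<.15)&(p[:,2]>.05)&(p[:,2]<.08)
A=np.c_[l[m],np.ones(m.sum())]; k=np.linalg.lstsq(A,p[m,2],rcond=None)[0]; print("lid slope",k, m.sum())
a=f["color"][90:330,180:450,::-1]; cv2.imwrite("pics/s3c.png",cv2.resize(a,None,fx=2.4,fy=2.4))
```

```text
10.35 [ 0.4749 -0.0589  0.2293] [-0.035   0.0044] [-0.4  0.5  0.2]
lid -0.14 199 X [-0.057  0.001  0.054] z [0.06  0.062 0.066]
lid 0.09 157 X [-0.057 -0.003  0.053] z [0.06  0.062 0.066]
lid slope [-2.08799212e-03  7.62965443e-05  5.97093354e-02] 2061
```

View pics/s3c.png

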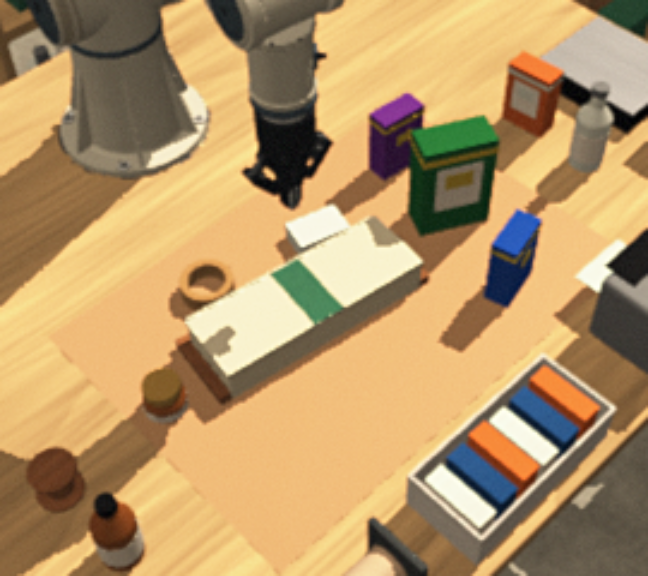

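The lid is shut flat (slope 0.002 rad, green ribbon print at (305,290)). The arm is clear and every other object is where it was.

```bash
python3 -c "
from bench import job_done; print(job_done())"
```

```text
the job is handed in; nothing more can be done
None
```

I pushed the green carton flat in the box, pressed the lid fully shut with nothing else moved, and handed the job in at about 10 s; the hand-in call returned no verdict.

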